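# Unbolt the guard of a seaming-head test station and hold it open for the gap check

## Robot

A 6-joint arm with a two-finger parallel gripper is mounted at the origin on the work surface. World frame = base frame: x ahead of the robot, y to its left, z up, the work surface at z = 0. Lengths are in mm, angles in rad, forces in N, time in s.
With the tool pointing down it reaches from about 275 to 1000 mm from the base axis. Payload 8.4 kg.
Tool frame: the origin (TCP) lies between the finger pads; the fingertips stand r.finger_overhang ahead of it and the grasp point (between the pads) is the TCP (r.finger_overhang is the distance from the TCP to the fingertips, in mm); z points along the fingers, y is the line along which they close (so a half turn about z gives the same grasp; the last joint's range is limited). The gripper opens to 85 mm and grips with 20 to 120 N. Pads are 22 mm wide; open, the fingers measure 114 mm over their backs; the gripper's body (76 mm by 85 mm) begins 54 mm behind the grasp point. The pads swing forward as they close: fully open they stand 13 mm farther back than shut.
Start: joints at [-1.166, 0.353, 1.633, -0, 1.155, -0.002], TCP at [247.294, -573.998, 250.281] pointing down, gripper open.
Joint ranges: [-2.63, 2.63], [-0.92, 2.1], [0.06, 2.66], [-1.3, 4.44], [0, 2.69], [-3.02, 3.02]. Speed limits (rad/s): [2.22, 2.22, 2.79, 3.14, 3.14, 3.14].

## Interface

Orientations are given as [roll, pitch, yaw] about the fixed x, y, z axes, in that order (R = Rz(yaw) Ry(pitch) Rx(roll)).
In Python, from rig import r, cams, sign_off gives the robot as it stands.
- The arm moves only by the shell command python3 -m crank 'ROWS' [FORCE]. ROWS is JSON, a list of rows, each a list of 7 numbers: the shift along the tool's x, y, z in m, then the turn, a rotation vector about the tool's x, y, z in rad, then the closure, from 0 (fully open) to 1 (shut). In form: [[dx, dy, dz, ax, ay, az, gripper], ...]. A call has 1 to 5 rows; each row is the pose to reach, as a shift and turn from the pose commanded when the call began, along the tool's axes at that moment; what a row does not reach only later rows make up. A row lasts 1/10 s, in which the tool goes at most 50 mm and 8.59 degrees, less where a joint would pass 70% of its speed; a pose out of reach is approached as far as the arm can. A call with a gripper value outside its range is refused whole. The fingers move at their own pace and stop on an object; FORCE is the grip in N (left out, the last holds). Time passes only in rows, so rows that repeat a pose let the fingers close. It gives the time, the measured TCP pose, the force, the opening and the grip force at its end, in the units of the state.
- r.sense(): the state, without advancing time (a new reading comes with each control period).
- cams.grab_frame(name): name is "side" or "top" or "wrist"; returns a dict with "image" (384x512x3 uint8, red, green, blue), "fx", "fy", "cx", "cy" (pixels), "D" ([k1, k2, p1, p2, k3] as OpenCV has them; the pictures are not rectified), "position" and "orientation" of the camera in the world. Camera axes: x right, y down, z forward; pixel columns grow to the right and rows downward; lengths in mm; the calibration is good to about 2 mm. A picture is of the moment at which its call begins. There is no depth.
- sign_off(): hands the job in; it is judged then, once.
The state is a dict: "clock": time; "qpos": joint angles; "qvel": joint speeds; "joint_efforts": joint torques, N m; "eef_pos": TCP position; "tcp_rot": TCP orientation; "contact_force": force on the tool from outside, world axes, zero at the start; "wrist_torque": the same for the moment, N m; "opening": opening from 0.0 (shut) to 1.0 (fully open); "grasp_force": force on a finger pad.
Only numpy, scipy, OpenCV 4.12 (cv2) and the standard library are available. Lean on these libraries where they do the work, as an engineer would, in place of code of your own. Each camera call takes 0.05 s, during which the arm holds its last target. There are 200 camera calls.

## Task

I want to check the roll gap on this seaming-head test station: draw the slide bolt on its front deck fully back while the clear guard is still shut, then lift the guard to 60 degrees from shut and keep hold of it there. It has no stay and falls shut when let go, so finish still holding it steady at 60 degrees. Leave the loose parts beside the station where they are.

Things in the scene. Friction and masses are not known exactly. Their poses are not given: they have to be found in the camera images.
- station: Low bench machine, pale green sheet metal, fixed; place and yaw vary. Origin: centre of its underside, on the bench. Its x points to its back (front = -x), y left, z up; lengths in mm. Base 380 (x) by 300 (y), deck at z 70. Housing along the back: x +89 to +189, top z 150. A seaming head (chuck, two steel rolls, below z 125) sits on the deck under the guard. The bolt lies on the front of the deck.
- bolt (a joint): Slide of the bolt in m, towards the station's +y. 0 = fully shot: its rod passes through the eye on the guard and locks it down. 0.040 = fully drawn back, at its stop; it leaves the eye at 0.034. Starts at 0 to 0.008. Friction about 2 N, no spring: stays where put. Its two guides are at station y -28..-8 and +72..+92 mm, x -169..-151, tops at z 97 mm.
- bolt_knob (a point): Top centre of the bolt's knob: upright, steel, diameter 15 mm, from z 98 to its top at z 132 mm above the bench; below it a 10 mm stem to the 10 mm rod (axis z 88), which lies along y. Station frame: x -160, y +20 mm plus the bolt's slide. Site axes as the station's. The foot of the guard's sloping front is 24 mm behind the knob's far side.
- guard (a joint): Opening angle of the clear guard in rad: 0 = shut, grows as it is lifted; 60 degrees = 1.047. Stop at 1.5. With the bolt shot it rises only about 0.02. It falls shut from any angle when let go (lifting it takes about 2 to 6 N at the handle).
- guard_handle (a point): Middle of the guard's handle, a round bar of diameter 12 mm along the station's y, 108 mm between its two posts. Its axis is 40 mm above the guard's top panel and 20 mm behind that panel's front edge: in the guard's frame (origin on the hinge) at x -150, z +40 mm. Shut, it is 190 mm above the bench. Site axes turn with the guard.
- guard_hinge (a point): Middle of the hinge axis, along y at station x +85, z 150 mm; point axes turn with the guard, as the station's when shut. Guard: clear hood, about 0.45 to 0.7 kg, 260 mm wide; top panel 170 mm forward from the hinge, then a front sloping 40 forward and 76 down; a tongue with the bolt's eye juts 47 forward of its foot at y -45. Lifting swings its front up and back over the hinge.
- disc: Loose white nylon chuck disc, diameter 84, height 24 mm, beside the station on its +y side. Origin: centre of its underside.
- can: Loose aluminium can, diameter 66, height 115 mm, standing beside the station on its +y side. Origin: centre of its underside.
- roll: Loose spare steel seaming roll, diameter 46, height 25 mm, beside the station on its -y side. Origin: centre of its underside.
- driver: Loose screwdriver about 170 mm long, lying beside the station on its -y side. Origin: middle of its underside.
There are look-alikes about, which are no part of the job. What is meant by the can is not brown, and is the larger of those in its own colour. There is more than one size of the disc; the one meant has the size given above.

How it is judged:
By the outcome, as a careful person would: the job done as asked, in the order asked, and still so for the second after the job is handed in, while the arm keeps its last pose, push and grip.
It also fails if it takes over 50 s, if anything falls off the work surface, if the arm or the gripper's body presses on something with over 40 N, if the wrist force passes 120 N, or if a joint passes its speed limit or range.

## Working session

There is one attempt and no reset: what is moved stays moved. The work goes in short steps, Python scripts to look and compute and a shell command to move; the robot and the scene stay as the last step left them, time stands still between calls to the robot, and variables do not carry over. Pictures are saved under pics/ and viewed, at most 10 in all, crops included, and the job is handed in when it is done.

```bash
mkdir -p pics; ls
python3 - <<'E'
from rig import r,cams
import cv2,numpy as np
a=[cams.grab_frame(n) for n in("side","top")]
for n,f in zip("st",a):
    cv2.imwrite(f"pics/{n}0.png",f["image"][:,:,::-1])
    print({k:v for k,v in f.items() if k!="image"})
print(r.sense(),r.finger_overhang)
E
```

```text
pics
{'fx': 473.47221044575633, 'fy': 473.47221044575633, 'cx': 256.53086389093636, 'cy': 192.97459106697457, 'D': array([-0.11975013,  0.        ,  0.        ,  0.        ,  0.        ]), 'position': array([983.64721167, 880.82332156, 824.68738132]), 'orientation': array([-2.18521924,  0.01190486,  2.64101011])}
{'fx': 407.9877361563704, 'fy': 407.9877361563704, 'cx': 260.42169057251493, 'cy': 189.15159223700223, 'D': array([0.03830146, 0.        , 0.        , 0.        , 0.        ]), 'position': array([ 423.57373732,   26.94717786, 1026.36017796]), 'orientation': array([-3.01900328,  0.03555564, -1.59472584])}
{'clock': 0.1, 'qpos': array([-1.16637702e+00,  3.53562963e-01,  1.63403333e+00, -9.53244714e-06,
        1.15520492e+00, -2.42461598e-03]), 'qvel': array([ 0.00046895, -0.00083528, -0.00041988, -0.00082876,  0.00077152,
       -0.00205326]), 'joint_efforts': array([ 2.87229459e-04, -6.06356478e+01, -3.42822361e+01, -6.68237476e-05,
        4.08645239e-03,  2.01011295e-05]), 'eef_pos': array([ 247.15057938, -573.63314251,  249.65799808]), 'tcp_rot': array([-3.14038407e+00,  5.78603498e-06,  4.06847779e-01]), 'contact_force': array([ 0.0814101 , -0.61270242,  0.35513147]), 'wrist_torque': array([-0.00609217,  0.03039634,  0.05687516]), 'grasp_force': 0.0, 'opening': 0.9989738424018012} 19.0
```

View pics/t0.png

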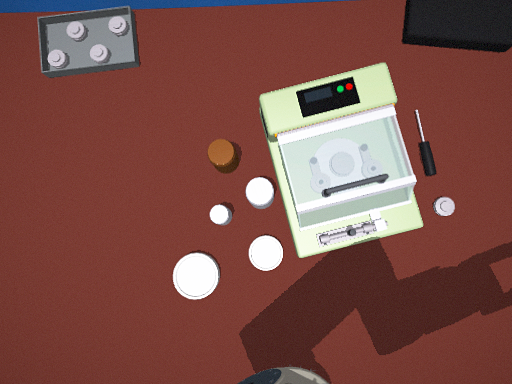

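View pics/s0.png

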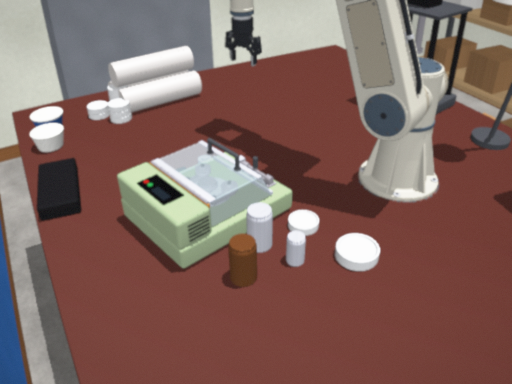

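Top view: the knob is at about (351,232), the handle bar runs (324,191)–(387,178), and the front deck corners are at (300,255) and (421,227). The can meant is the large white one at (260,192), since (221,214) is smaller and (221,153) is brown. The disc is one of (265,253) and (196,276). Neither gets touched. Next I'll check the loose parts and the knob and handle in one enlarged crop.

```bash
cat > h.py <<'E'
import numpy as np,cv2
from scipy.spatial.transform import Rotation as R
def ray(f,uv):
    K=np.array([[f["fx"],0,f["cx"]],[0,f["fy"],f["cy"]],[0,0,1]])
    p=cv2.undistortPoints(np.array([[uv]],float),K,f["D"])[0,0]
    return R.from_euler("xyz",f["orientation"]).as_matrix()@[p[0],p[1],1]
def onz(f,uv,z):
    d=ray(f,uv);c=f["position"];return c+d*(z-c[2])/d[2]
def px(f,P):
    Rm=R.from_euler("xyz",f["orientation"]).as_matrix().T
    K=np.array([[f["fx"],0,f["cx"]],[0,f["fy"],f["cy"]],[0,0,1]])
    return cv2.projectPoints(np.array([P],float),cv2.Rodrigues(Rm)[0],-Rm@f["position"],K,f["D"])[0][0,0]
E
python3 - <<'E'
from rig import cams
from h import *
f=cams.grab_frame("top")
im=f["image"][150:270,250:430,::-1]
cv2.imwrite("pics/t1.png",cv2.resize(im,None,fx=4.4,fy=4.4,interpolation=cv2.INTER_CUBIC))
L=onz(f,(324,191),190);Rr=onz(f,(387,178),190);print("handle",L,Rr,(L+Rr)/2)
a=onz(f,(300,255),70);b=onz(f,(421,227),70);print("deck",a,b,np.linalg.norm(a-b))
for n,(p,q) in dict(h=(L,Rr),d=(a,b)).items():
    d=p-q; print(n,"yaw",np.arctan2(-d[0],d[1]))
print("knob",onz(f,(351,232),132))
E
```

```text
handle [519.85016228 -76.19764384 190.        ] [ 542.99373877 -205.03985216  190.        ] [ 531.42195053 -140.618748    190.        ]
deck [386.70252475 -29.50579586  70.        ] [ 444.51285047 -307.69189597   70.        ] 284.12944242883725
h yaw 0.17773189994248495
d yaw 0.20489540008340973
knob [ 435.79774468 -137.35171714  132.        ]
```

View pics/t1.png

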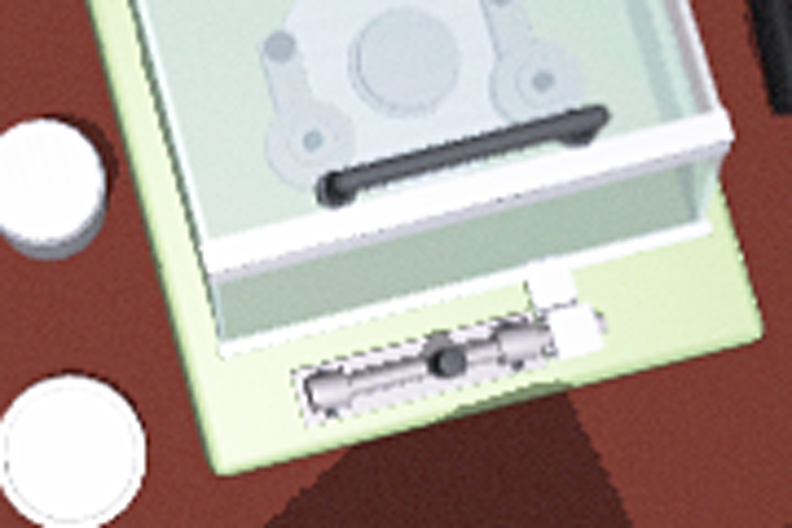

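The crop shows the bar ends at full-frame (324,192) and (387,176), the deck corners at (299.5,257.5) and (423.4,226), and the knob top at (352.7,232). The large white can and the small white disc sit left of the station, well clear.

Run:
```python
from rig import cams,r
from h import *
f=cams.grab_frame("top")
L=onz(f,(324,192.2),190);Rr=onz(f,(387,176),190);H=(L+Rr)/2
a=onz(f,(299.5,257.5),70);b=onz(f,(423.4,226.1),70)
for p,q in((L,Rr),(a,b)):
    d=p-q; print(np.linalg.norm(d),"yaw",np.arctan2(-d[0],d[1]))
Kn=onz(f,(352.7,232),132);print("H",H,"K",Kn)
y=.22;Rz=R.from_euler("z",y).as_matrix();print("K-H in station",Rz.T@(Kn-H), "front mid->H", Rz.T@(H-(a+b)/2))
s=r.sense();T=R.from_euler("xyz",s["tcp_rot"]).as_matrix();print(T)
# fingers' y along station y, tool down
for k in(0,np.pi):
    G=R.from_euler("xyz",[np.pi,0,y+k]).as_matrix();print("turn",(R.from_matrix(T.T@G)).as_rotvec())
print("shift to above knob z=200",T.T@(np.array([Kn[0],Kn[1],200])-s["eef_pos"]))
```

```text
132.57995848410735 yaw 0.22630978244549116
292.4617989542442 yaw 0.22550069194211778
H [ 532.24749308 -140.69086089  190.        ] K [ 435.71501388 -140.98217519  132.        ]
K-H in station [-94.26937364  20.78195367 -58.        ] front mid->H [122.18863413   3.4024188  120.        ]
[[ 9.18400323e-01  3.95652300e-01 -3.23345885e-04]
 [ 3.95652432e-01 -9.18400017e-01  7.49483329e-04]
 [-4.26063249e-07 -8.16258317e-04 -9.99999667e-01]]
turn [-8.13844232e-04  7.66544385e-05  1.86778132e-01]
turn [-1.13580210e-04 -1.20588711e-03 -2.95481428e+00]
shift to above knob z=200 [ 344.37098329 -322.82674784   50.11563335]
```

```bash
python3 -m crank '[[0.036,-0.034,0,0,0,0.018,0.4],[0.072,-0.067,0,0,0,0.036,0.4],[0.107,-0.101,0,0,0,0.055,0.4],[0.143,-0.134,0,0,0,0.075,0.4],[0.178,-0.167,0,0,0,0.09,0.4]]'
python3 -m crank '[[0.036,-0.034,0,0,0,0.02,0.5],[0.072,-0.067,0,0,0,0.04,0.5],[0.107,-0.101,0,0,0,0.06,0.5],[0.135,-0.125,0.01,0,0,0.091,0.5],[0.135,-0.125,0.03,0,0,0.091,0.5]]'
cat > go.py <<'E'
import sys
from rig import cams,r
from h import *
# target xyz, yaw -> shift/turn in tool axes
t=[float(x) for x in sys.argv[1:5]]
s=r.sense();T=R.from_euler("xyz",s["tcp_rot"]).as_matrix()
G=R.from_euler("xyz",[np.pi,0,t[3]]).as_matrix()
print(s["clock"],s["eef_pos"].round(1),s["tcp_rot"].round(3),"F",s["contact_force"].round(1),"open",round(s["opening"],3),"grip",s["grasp_force"])
print("shift mm",(T.T@(np.array(t[:3])-s["eef_pos"])).round(1),"turn",R.from_matrix(T.T@G).as_rotvec().round(3))
E
python3 go.py 435.7 -141 122 0.226
python3 - <<'E'
from rig import cams
from h import *
f=cams.grab_frame("wrist");cv2.imwrite("pics/w0.png",f["image"][:,:,::-1])
g=cams.grab_frame("side")
print("knob pred wrist",px(f,[435.7,-141,132]),"side",px(g,[435.7,-141,132]))
p=px(g,[435.7,-141,132]).astype(int)
cv2.imwrite("pics/s1.png",cv2.resize(g["image"][p[1]-60:p[1]+60,p[0]-80:p[0]+80,::-1],None,fx=4,fy=4));print(p)
E
```

```text
clock: 0.7
eef_pos: [345.0, -348.4, 250.3]
tcp_rot: [3.142, -0.0, 0.316]
contact_force: [0.7, -0.1, -0.5]
opening: 0.602
grasp_force: 0.0
clock: 1.2
eef_pos: [436.8, -186.5, 221.3]
tcp_rot: [3.14, -0.004, 0.228]
contact_force: [0.2, -1.6, -0.5]
opening: 0.503
grasp_force: 0.0
1.2 [ 436.8 -186.5  221.3] [ 3.14  -0.004  0.228] F [ 0.2 -1.6 -0.5] open 0.503 grip 0.0
shift mm [  8.9 -44.6  99.3] turn [ 0.001 -0.004  0.002]
knob pred wrist [193.4186766  193.44179708] side [256.02219299 157.01908478]
[256 157]
```

View pics/w0.png

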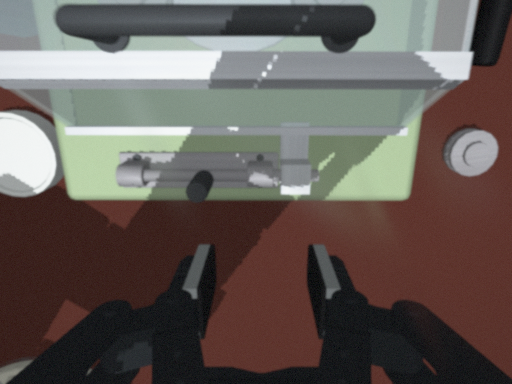

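The wrist view shows the knob top at about (197,190) against a predicted (193,193), which is within about 2 mm. The bar and rod lie level in the image, so the yaw is right.

```bash
python3 -m crank '[[0.009,-0.0435,0.03,0,-0.004,0,0.5],[0.009,-0.0435,0.06,0,-0.004,0,0.5],[0.009,-0.0435,0.09,0,-0.004,0,0.5],[0.009,-0.0435,0.099,0,-0.004,0,0.5],[0.009,-0.0435,0.099,0,-0.004,0,0.5]]'
python3 -m crank '[[0,0,0,0,0,0,1],[0,0,0,0,0,0,1],[0,0,0,0,0,0,1],[0,0,0,0,0,0,1],[0,0,0,0,0,0,1]]' 40
python3 go.py 435.7 -141 122 0.226
```

```text
clock: 1.8
eef_pos: [432.4, -145.4, 120.9]
tcp_rot: [-3.14, 0.006, 0.225]
contact_force: [-1.0, 0.9, -1.1]
opening: 0.499
grasp_force: 0.0
clock: 2.3
eef_pos: [433.9, -145.5, 122.7]
tcp_rot: [3.14, 0.002, 0.226]
contact_force: [-1.7, -0.9, 6.9]
opening: 0.16
grasp_force: 39.1
2.3 [ 433.9 -145.5  122.7] [3.14e+00 2.00e-03 2.26e-01] F [-1.7 -0.9  6.9] open 0.16 grip 39.07279908657074
shift mm [ 2.7 -4.   0.7] turn [ 0.002  0.002 -0.   ]
```

Gripped at about 15 mm opening. Now draw it towards station +y, which is tool -y.

```bash
python3 -m crank '[[0,-0.01,0,0,0,0,1],[0,-0.02,0,0,0,0,1],[0,-0.028,0,0,0,0,1],[0,-0.034,0,0,0,0,1],[0,-0.034,0,0,0,0,1]]' 60
python3 -m crank '[[0,-0.003,0,0,0,0,1],[0,-0.006,0,0,0,0,1],[0,-0.009,0,0,0,0,1],[0,-0.009,0,0,0,0,1]]'
python3 go.py 433.9 -145.5 122.7 0.226
```

```text
clock: 2.8
eef_pos: [426.2, -111.7, 122.8]
tcp_rot: [3.141, 0.002, 0.226]
contact_force: [-1.6, 2.2, 10.2]
opening: 0.153
grasp_force: 58.9
clock: 3.2
eef_pos: [425.3, -107.1, 122.8]
tcp_rot: [3.133, 0.001, 0.229]
contact_force: [-2.1, -31.6, -1.8]
opening: 0.156
grasp_force: 58.9
3.2 [ 425.3 -107.1  122.8] [3.133e+00 1.000e-03 2.290e-01] F [ -2.1 -31.6  -1.8] open 0.156 grip 58.886101841926575
shift mm [-0.4 39.3  0.4] turn [0.009 0.001 0.003]
```

The bolt travelled 39.3 mm and now takes 31 N against its stop, so it is fully drawn. Next I relax, release, rise, and check in the top view.

```bash
python3 -m crank '[[0,0.004,0,0,0,0,1],[0,0.004,0,0,0,0,0.6],[0,0.004,0,0,0,0,0.6],[0,0.004,-0.04,0,0,0,0.5],[0,0.004,-0.08,0,0,0,0.3]]'
python3 -m crank '[[0,0,-0.04,0,0,0,0.3],[0,0,-0.07,0,0,0,0.3],[0,0,-0.07,0,0,0,0.3]]'
python3 go.py 531.5 -140 270 1.797
python3 - <<'E'
from rig import r,cams
from h import *
print(r.sense()["qpos"])
f=cams.grab_frame("wrist");cv2.imwrite("pics/w1.png",f["image"][:,:,::-1])
E
```

```text
clock: 3.7
eef_pos: [423.6, -106.4, 201.6]
tcp_rot: [-3.14, 0.007, 0.226]
contact_force: [1.4, 0.3, -1.0]
opening: 0.651
grasp_force: 0.0
clock: 4.0
eef_pos: [427.1, -107.1, 275.5]
tcp_rot: [3.138, -0.003, 0.226]
contact_force: [-0.8, 0.0, -0.4]
opening: 0.697
grasp_force: 0.0
4.0 [ 427.1 -107.1  275.5] [ 3.138e+00 -3.000e-03  2.260e-01] F [-0.8  0.  -0.4] open 0.697 grip 0.0
shift mm [94.4 55.5  5.9] turn [ 0.005  0.    -1.571]
[-2.47803286e-01  2.85304992e-02  1.98037533e+00 -1.84141269e-03
  1.12870144e+00  1.09768456e+00]
```

View pics/w1.png

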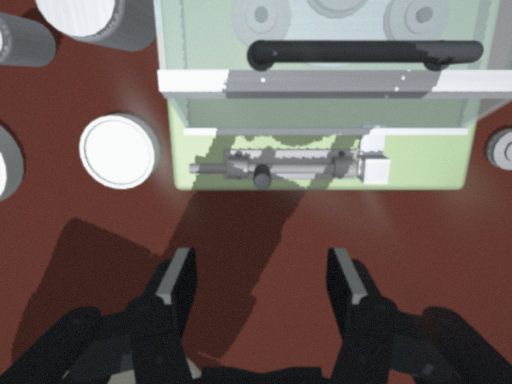

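The knob is now right up towards the +y guide at (262,177) and the rod is clear of the eye. The handle bar spans (249,52)–(483,50). Turning -1.571 brings q6 to about -0.45, within range.

```bash
python3 - <<'E'
from rig import cams
from h import *
f=cams.grab_frame("wrist")
a,b=onz(f,(249,52),190),onz(f,(483,50),190);print(a,b,(a+b)/2,np.arctan2(-(a-b)[0],(a-b)[1]))
E
python3 -m crank '[[0.02,0.011,0,0,0,-0.149,0.2],[0.04,0.022,0,0,0,-0.298,0.2],[0.06,0.033,0,0,0,-0.447,0.2],[0.08,0.044,0,0,0,-0.596,0.2],[0.094,0.055,0,0.005,0,-0.745,0.2]]'
python3 go.py 531.5 -140 270 1.797
```

```text
[517.43631473 -79.05734584 190.        ] [ 548.23673175 -207.54897025  190.        ] [ 532.83652324 -143.30315805  190.        ] 0.2352684734333618
clock: 4.6
eef_pos: [529.1, -139.1, 268.9]
tcp_rot: [-3.131, 0.002, 0.977]
contact_force: [-0.3, -0.2, 0.2]
opening: 0.801
grasp_force: 0.0
4.6 [ 529.1 -139.1  268.9] [-3.131e+00  2.000e-03  9.770e-01] F [-0.3 -0.2  0.2] open 0.801 grip 0.0
shift mm [ 0.6  2.5 -1.2] turn [-0.01  -0.002 -0.82 ]
```

```bash
python3 -m crank '[[0,0,0,0,0,-0.149,0.2],[0,0,0,0,0,-0.298,0.2],[0,0,0,0,0,-0.447,0.2],[0,0,0,0,0,-0.596,0.2],[0,0,0,0,0,-0.745,0.2]]'
python3 -m crank '[[0,0,0,0,0,-0.076,0.2],[0,0,0,0,0,-0.076,0.2]]'
python3 go.py 532.5 -142 191 1.797
```

```text
clock: 5.1
eef_pos: [527.9, -139.0, 268.8]
tcp_rot: [-3.132, -0.006, 1.722]
contact_force: [-0.0, -0.7, -0.1]
opening: 0.796
grasp_force: 0.0
clock: 5.3
eef_pos: [528.0, -139.0, 269.1]
tcp_rot: [-3.133, -0.006, 1.793]
contact_force: [-0.6, 0.4, 0.7]
opening: 0.796
grasp_force: 0.0
5.3 [ 528.  -139.   269.1] [-3.133 -0.006  1.793] F [-0.6  0.4  0.7] open 0.796 grip 0.0
shift mm [-4.4  4.4 78. ] turn [-0.008 -0.006 -0.004]
```

```bash
python3 -m crank '[[-0.004,0.0045,0.02,-0.008,-0.006,-0.004,0.2],[-0.004,0.0045,0.045,-0.008,-0.006,-0.004,0.2],[-0.004,0.0045,0.07,-0.008,-0.006,-0.004,0.2],[-0.004,0.0045,0.078,-0.008,-0.006,-0.004,0.2],[-0.004,0.0045,0.078,-0.008,-0.006,-0.004,0.2]]'
python3 go.py 532.5 -142 191 1.797
python3 - <<'E'
from rig import cams
from h import *
f=cams.grab_frame("wrist");cv2.imwrite("pics/w2.png",f["image"][:,:,::-1])
E
```

```text
clock: 5.8
eef_pos: [532.5, -141.7, 191.2]
tcp_rot: [-3.141, -0.0, 1.794]
contact_force: [0.5, 0.2, 1.0]
opening: 0.799
grasp_force: 0.0
5.8 [ 532.5 -141.7  191.2] [-3.141 -0.     1.794] F [0.5 0.2 1. ] open 0.799 grip 0.0
shift mm [-0.3 -0.1  0.2] turn [-0.001 -0.    -0.003]
```

View pics/w2.png

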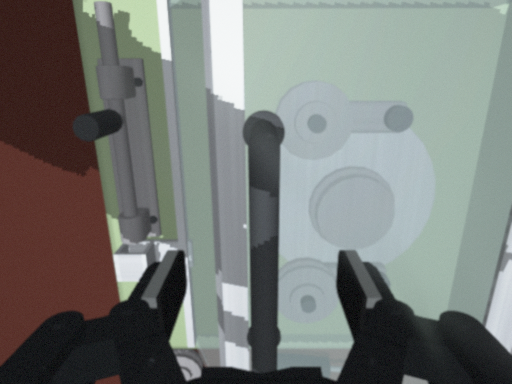

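The bar runs vertically at column 265, midway between the fingertips (185 and 340). Close on it.

```bash
python3 -m crank '[[0,0,0,0,0,0,1],[0,0,0,0,0,0,1],[0,0,0,0,0,0,1],[0,0,0,0,0,0,1],[0,0,0,0,0,0,1]]' 40
python3 -m crank '[[0,0,0,0,0,0,1],[0,0,0,0,0,0,1]]'
python3 go.py 532.5 -142 191 1.797
```

```text
clock: 6.35
eef_pos: [533.7, -142.2, 193.5]
tcp_rot: [3.139, 0.002, 1.796]
contact_force: [-1.6, -0.4, 6.5]
opening: 0.122
grasp_force: 39.0
clock: 6.55
eef_pos: [533.7, -142.2, 193.5]
tcp_rot: [3.139, 0.002, 1.796]
contact_force: [-2.0, -1.0, 6.7]
opening: 0.124
grasp_force: 39.0
6.55 [ 533.7 -142.2  193.5] [3.139e+00 2.000e-03 1.796e+00] F [-2.  -1.   6.7] open 0.124 grip 39.01843070983887
shift mm [ 0.4 -1.1  2.5] turn [ 0.003  0.002 -0.001]
```

Gripped. Now I lift along the 155 mm arc about the hinge. Tool +y is station +x and tool -z is up. The first stage goes to 20 degrees.

```bash
python3 -m crank '[[0,0.004,-0.013,0,0,0,1],[0,0.009,-0.0255,0,0,0,1],[0,0.0155,-0.0375,0,0,0,1],[0,0.0227,-0.049,0,0,0,1],[0,0.0227,-0.049,0,0,0,1]]'
python3 go.py 533.7 -142.2 193.5 1.796
python3 - <<'E'
from rig import cams
from h import *
f=cams.grab_frame("side");g=f["image"][110:260,100:320,::-1]
cv2.imwrite("pics/s2.png",cv2.resize(g,None,fx=3.6,fy=3.6,interpolation=cv2.INTER_CUBIC))
E
```

```text
clock: 7.05
eef_pos: [555.7, -137.0, 244.1]
tcp_rot: [3.141, 0.002, 1.796]
contact_force: [-6.7, -4.5, -0.9]
opening: 0.124
grasp_force: 39.6
7.05 [ 555.7 -137.   244.1] [3.141e+00 2.000e-03 1.796e+00] F [-6.7 -4.5 -0.9] open 0.124 grip 39.64240372180939
shift mm [ -0.1 -22.6  50.6] turn [0.001 0.002 0.   ]
```

View pics/s2.png

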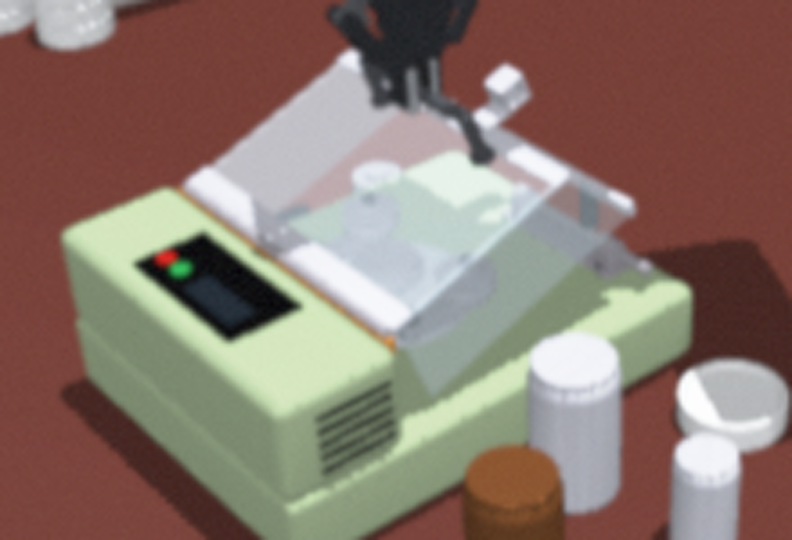

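The guard is up about 20 degrees with the bar in the fingers at crop (410,90), and the eye is clear of the rod. Continue.

```bash
python3 -m crank '[[0,0.0082,-0.0107,0,0,0,1],[0,0.0174,-0.0207,0,0,0,1],[0,0.0273,-0.03,0,0,0,1],[0,0.038,-0.038,0,0,0,1],[0,0.038,-0.038,0,0,0,1]]'
python3 go.py 533.7 -142.2 193.5 1.796
python3 -m crank '[[0,0.0114,-0.0073,0,0,0,1],[0,0.0234,-0.0136,0,0,0,1],[0,0.0359,-0.0187,0,0,0,1],[0,0.0488,-0.0228,0,0,0,1],[0,0.0488,-0.0228,0,0,0,1]]'
python3 go.py 533.7 -142.2 193.5 1.796
python3 - <<'E'
from rig import cams
from h import *
f=cams.grab_frame("side");g=f["image"][60:260,100:320,::-1]
cv2.imwrite("pics/s3.png",cv2.resize(g,None,fx=3,fy=3,interpolation=cv2.INTER_CUBIC))
E
```

```text
clock: 7.6
eef_pos: [591.8, -128.7, 283.3]
tcp_rot: [-3.141, 0.002, 1.796]
contact_force: [-15.9, -4.9, 13.4]
opening: 0.122
grasp_force: 40.2
7.6 [ 591.8 -128.7  283.3] [-3.141e+00  2.000e-03  1.796e+00] F [-15.9  -4.9  13.4] open 0.122 grip 40.17727553844452
shift mm [  0.  -59.6  89.9] turn [-0.001  0.002  0.   ]
clock: 8.1
eef_pos: [641.5, -117.2, 306.3]
tcp_rot: [3.137, 0.003, 1.796]
contact_force: [-6.8, -2.4, 11.1]
opening: 0.12
grasp_force: 41.7
8.1 [ 641.5 -117.2  306.3] [3.137e+00 3.000e-03 1.796e+00] F [-6.8 -2.4 11.1] open 0.12 grip 41.68310344219208
shift mm [ 1.000e-01 -1.112e+02  1.123e+02] turn [0.004 0.003 0.   ]
```

View pics/s3.png

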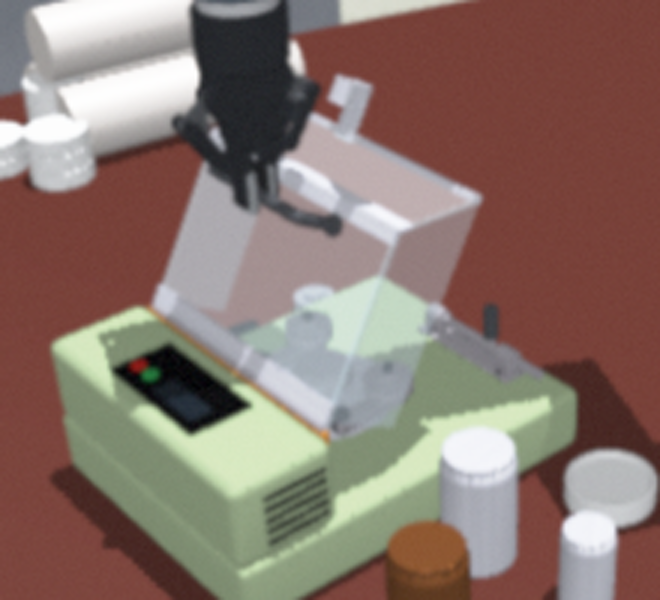

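The guard is up with the bar still in the fingers, and its near end is at full-frame (212,135). The bolt is still drawn and the can and disc are undisturbed. The arc gives about 60.6 degrees, so I trim back 1.5 mm, let it settle, and check the handle end by ray.

```bash
python3 -m crank '[[0,-0.0015,0.0005,0,0,0,1],[0,-0.0015,0.0005,0,0,0,1],[0,-0.0015,0.0005,0,0,0,1],[0,-0.0015,0.0005,0,0,0,1]]' 50
python3 go.py 533.7 -142.2 193.5 1.796
python3 -m crank '[[0,0,0,0,0,0,1],[0,0,0,0,0,0,1],[0,0,0,0,0,0,1],[0,0,0,0,0,0,1],[0,0,0,0,0,0,1]]'
python3 - <<'E'
from rig import cams,r
from h import *
s=r.sense();Rz=R.from_euler("z",.226).as_matrix()
d=Rz.T@(s["eef_pos"]-[533.7,-142.2,193.5])
print("kin angle",np.degrees(np.arctan2(40+d[2],150-d[0])-np.arctan2(40,150)),np.hypot(40+d[2],150-d[0]))
f=cams.grab_frame("side");hinge=np.array([533.7,-142.2,150])+Rz@[150,0,0]
# handle bar end on the plane at its station y (~+63 from handle middle)
for y in(57,63,66):
    dd=Rz.T@ray(f,(211.7,134.7));c=Rz.T@(f["position"]-hinge);p=c+dd*(y-c[1])/dd[1]
    print(y,p,np.degrees(np.arctan2(p[2],-p[0])-np.arctan2(40,150)))
E
```

```text
clock: 8.55
eef_pos: [638.8, -117.9, 305.6]
tcp_rot: [3.138, 0.002, 1.796]
contact_force: [-5.5, -2.5, 9.5]
opening: 0.119
grasp_force: 48.9
8.55 [ 638.8 -117.9  305.6] [3.138e+00 2.000e-03 1.796e+00] F [-5.5 -2.5  9.5] open 0.119 grip 48.869229555130005
shift mm [   0.  -108.2  111.7] turn [ 0.003  0.002 -0.   ]
clock: 9.05
eef_pos: [638.8, -117.9, 305.6]
tcp_rot: [3.138, 0.002, 1.796]
contact_force: [-5.7, -2.3, 9.6]
opening: 0.12
grasp_force: 48.9
kin angle 59.58257162274035 157.79571194726233
57 [-73.52318077  57.         129.8413896 ] 45.547709337009124
63 [-69.29572555  63.         133.73693221] 47.677672689498856
66 [-67.18199795  66.         135.68470352] 48.72704449244885
```

The ray point matches the foot of the handle's post, not the bar end: guard-frame (-150, 0) at y 54 predicts (-75, 130) at 60°, and I measured (-74, 130). Kinematics give about 59.5°. I'll nudge up half a degree and let it settle.

```bash
python3 -m crank '[[0,0.0013,-0.0003,0,0,0,1],[0,0.0013,-0.0003,0,0,0,1],[0,0.0013,-0.0003,0,0,0,1],[0,0.0013,-0.0003,0,0,0,1],[0,0.0013,-0.0003,0,0,0,1]]'
python3 -m crank '[[0,0,0,0,0,0,1],[0,0,0,0,0,0,1],[0,0,0,0,0,0,1],[0,0,0,0,0,0,1],[0,0,0,0,0,0,1]]'
python3 - <<'E'
from rig import r,sign_off
from h import *
s=r.sense();d=R.from_euler("z",.226).as_matrix().T@(s["eef_pos"]-[533.7,-142.2,193.5])
print(np.degrees(np.arccos((150-d[0])/155.24)-np.arctan2(40,150)),abs(s["qvel"]).max())
print(sign_off())
E
```

```text
clock: 9.6
eef_pos: [640.0, -117.6, 305.9]
tcp_rot: [3.138, 0.002, 1.796]
contact_force: [-6.0, -1.8, 11.0]
opening: 0.116
grasp_force: 48.9
clock: 10.1
eef_pos: [640.0, -117.6, 305.9]
tcp_rot: [3.138, 0.002, 1.796]
contact_force: [-6.0, -2.2, 10.0]
opening: 0.118
grasp_force: 48.9
59.79816347055072 0.001006100322832415
the job is handed in; nothing more can be done
None
```

I drew the bolt back to its stop with the guard shut, then lifted the guard to about 60 degrees (59.8 by arm position); the arm is still holding it steady, I never touched the loose parts, and the job was handed in at about 10 s.

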